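# Park one stock dolly and free another

## Robot

A 6-joint arm with a two-finger parallel gripper is mounted at the origin on the work surface. World frame = base frame: x ahead of the robot, y to its left, z up, the work surface at z = 0. Lengths are in m, angles in rad, forces in N, time in s.
With the tool pointing down it reaches from about 0.225 to 0.875 m from the base axis. Payload 3.4 kg.
Tool frame: the origin (TCP) lies midway between the tips of the shut fingers; the grasp point (between the pads) lies 19 mm behind it (r.grasp_offset is the distance from the TCP to the grasp point, in m); z points along the fingers, y is the line along which they close (so a half turn about z gives the same grasp; the last joint's range is limited). The gripper opens to 85 mm and grips with 20 to 120 N. Pads are 22 mm wide; open, the fingers measure 114 mm over their backs; the gripper's body (76 mm by 85 mm) begins 54 mm behind the grasp point. The pads swing forward as they close: fully open they stand 13 mm farther back than shut.
Start: joints at [-1.308, 0.276, 1.505, -0, 1.361, -0.121], TCP at [0.215, -0.533, 0.231] pointing down, gripper open.
Joint ranges: [-2.89, 2.89], [-0.75, 2.08], [0.22, 2.7], [-1.18, 4.32], [0.11, 2.71], [-2.7, 2.7]. Speed limits (rad/s): [2.57, 2.57, 3.14, 3.14, 3.14, 3.14].

## Interface

Orientations are given as a unit quaternion [w, x, y, z].
In Python, from bench import r gives the robot as it stands.
- The arm moves only by the shell command python3 -m jog 'ROWS' [FORCE]. ROWS is JSON, a list of rows, each a list of 7 numbers: the shift along the tool's x, y, z in m, then the turn, a rotation vector about the tool's x, y, z in degrees, then the opening in per cent of the stroke, from 0 (shut) to 100 (fully open). In form: [[tx, ty, tz, ax, ay, az, jaw], ...]. A call has 1 to 8 rows; each row shifts and turns the commanded pose from where the row before left it, along the tool's axes as they then stand; what a row does not reach is not made up. A row lasts 1/10 s, in which the tool goes at most 50 mm and 8.59 degrees, less where a joint would pass 70% of its speed; a pose out of reach is approached as far as the arm can. A call is refused whole if a number of a shift passes 0.05 or a number of a turn 8.59, either way. A call with a gripper value outside its range is refused whole. The fingers move at their own pace and stop on an object; FORCE is the grip in N (left out, the last holds). Time passes only in rows, so rows that do not move let the fingers close. It gives the time, the measured TCP pose, the force, the opening and the grip force at its end, in the units of the state.
- r.observe(): the state, without advancing time (a new reading comes with each control period).
- r.get_image(name): name is "side" or "top"; returns a dict with "frame" (420x560x3 uint8, red, green, blue), "fx", "fy", "cx", "cy" (pixels), "world_from_camera" (4x4, takes a point from camera to world coordinates). Camera axes: x right, y down, z forward; pixel columns grow to the right and rows downward; lengths in m; the calibration is good to about 2 mm. A picture is of the moment at which its call begins. There is no depth.
- r.sign_off(): hands the job in; it is judged then, once.
The state is a dict: "time": time; "joints": joint angles; "qd": joint speeds; "joint_efforts": joint torques, N m; "ee_pos": TCP position; "tcp_rot": TCP orientation; "force": force on the tool from outside, world axes, zero at the start; "wrist_torque": the same for the moment, N m; "gripper_width": opening from 0.0 (shut) to 1.0 (fully open); "gripper_force": force on a finger pad.
Only numpy, scipy, OpenCV 4.12 (cv2) and the standard library are available. Lean on these libraries where they do the work, as an engineer would, in place of code of your own. Each camera call takes 0.05 s, during which the arm holds its last target. There are 200 camera calls.

## Task

Three small dollies are parked on the stockroom bench, each with a red brake pedal on its robot-facing edge. First push the pedal of the dolly carrying the open brown carton fully down to lock it, then lift the pedal of the dolly carrying the white carton with blue tape fully up to release it. Leave the pedal of the dolly with the grey drum as it is.

Things in the scene. Friction and masses are not known exactly. Their poses are not given: they have to be found in the camera images.
- brown_pedal (a point): Centre of the red brake pad (40 long, 28 wide, 14 mm thick) of the dolly with the open brown carton. All 3 pedals are alike: the pad ends a lever on the dolly's robot-facing edge; its level hinge is 90 mm from this point, 70 mm above the bench. Axes turn with the lever: x from pad to hinge, y across the width (along the hinge), z up out of the tread. Starts up or within 11 degrees of it.
- white_pedal (a point): Same point and axes, pedal of the dolly with the closed white carton, blue tape on top. Starts down or within 8 degrees of it. Each lever goes from 40 degrees above level (up, pad centre 128 mm high) to 10 below (down, 55 mm, air beneath); stops firm at both ends, stays where left; 3 to 4 N at the pad moves it. Pad sides are free to pinch from above. Lifting it does not move the dolly.
- drum_pedal (a point): Same point and axes, pedal of the dolly with the round grey lidded drum (138 mm wide). Leave it alone. Starts up or within 11 degrees of it. Dollies: fixed, 230 x 180 mm plywood deck, top 86 mm above the bench; loads reach up to 178 mm, and begin 75 mm or more beyond the lever's hinge; place and heading vary, any load may be left, middle or right.

How it is judged:
On the way, in this order (a step that is already met when the one before it is completed fails the run):
1. the brown carton's dolly is locked (pedal within 10 degrees of fully down) (angle between brown_pedal's own x axis and vertical below 1.571 rad), for 0.2 s.
2. then the white carton's dolly is released (pedal within 11 degrees of fully up) (angle between white_pedal's own x axis and vertical above 2.08 rad), for 0.2 s.
At the end, for the whole second after the job is handed in: The brown carton's pedal rests within 10 degrees of fully down, the white carton's pedal within 11 degrees of fully up, and the drum's pedal is within 16 mm (10 degrees) of where it was (angle between brown_pedal's own x axis and vertical below 1.571 rad and angle between white_pedal's own x axis and vertical above 2.08 rad and distance of drum_pedal from where it was at the start of the episode below 0.016 m); the robot touches nothing.
It fails at once if the drum dolly's pedal is moved by more than 16 mm (10 degrees) (distance of drum_pedal from where it was at the start of the episode above 0.016 m).
It also fails if it takes over 43 s, if anything falls off the work surface, if the arm or the gripper's body presses on something with over 40 N, if the wrist force passes 120 N, or if a joint passes its speed limit or range.

## Working session

There is one attempt and no reset: what is moved stays moved. The work goes in short steps, Python scripts to look and compute and a shell command to move; the robot and the scene stay as the last step left them, time stands still between calls to the robot, and variables do not carry over. Pictures are saved under pics/ and viewed, at most 10 in all, crops included, and the job is handed in when it is done.

```bash
mkdir -p pics; python3 - <<'E'
from bench import r
import cv2,numpy as np
for n in("top","side"):
    i=r.get_image(n);cv2.imwrite(f"pics/{n}0.png",i["frame"][:,:,::-1]);print(n,i["fx"],i["cx"],i["cy"],np.round(i["world_from_camera"],3).tolist())
o=r.observe();print(o["time"],o["ee_pos"],o["tcp_rot"],r.grasp_offset)
E
```

```text
top 477.83274098723166 275.85560610765873 209.60228998525537 [[0.028, -0.993, 0.116, 0.378], [-1.0, -0.027, 0.01, -0.025], [-0.007, -0.116, -0.993, 1.023], [0.0, 0.0, 0.0, 1.0]]
side 438.97606116926266 275.29452529624933 204.51154102310653 [[-0.873, -0.25, 0.419, 0.117], [-0.488, 0.409, -0.771, 0.661], [0.022, -0.877, -0.479, 0.537], [0.0, 0.0, 0.0, 1.0]]
0.1 [ 0.21516949 -0.53269878  0.23052631] [-8.19085574e-04  9.81640710e-01  1.90737623e-01 -7.55415090e-05] 0.0187
```

View pics/top0.png

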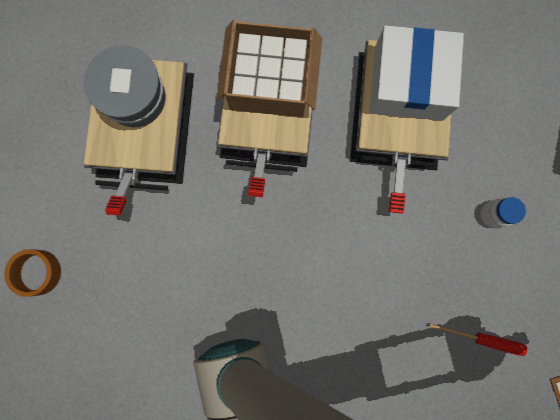

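View pics/side0.png

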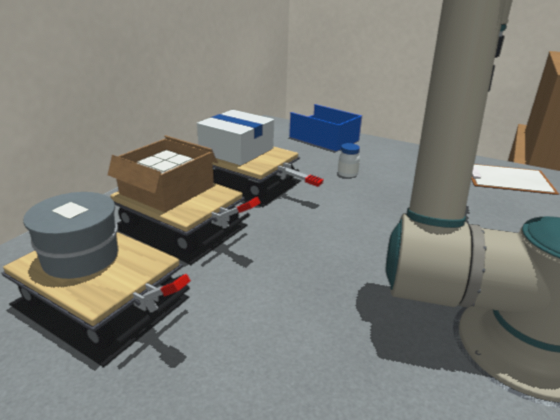

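The top view shows the drum dolly on the left (pad at about 116,205), brown in the middle (257,187) and white on the right (398,202). The side view shows the same three pads at about (175,286), (249,205) and (314,181), with white near level or down.

```bash
cat >h.py <<'E'
from bench import r
import cv2,numpy as np
def ray(i,p):
    T=np.array(i["world_from_camera"]);d=T[:3,:3]@[(p[0]-i["cx"])/i["fx"],(p[1]-i["cy"])/i["fy"],1]
    return T[:3,3],d/np.linalg.norm(d)
def plane(i,p,z):
    o,d=ray(i,p);return o+d*(z-o[2])/d[2]
def tri(a,p,b,q):
    o1,d1=ray(a,p);o2,d2=ray(b,q);s=np.linalg.lstsq(np.c_[d1,-d2],o2-o1,rcond=None)[0]
    x,y=o1+s[0]*d1,o2+s[1]*d2;return (x+y)/2,np.linalg.norm(x-y)
def reds(i,box):
    h=cv2.cvtColor(i["frame"],cv2.COLOR_RGB2HSV);m=((h[...,0]<6)|(h[...,0]>174))&(h[...,1]>170)&(h[...,2]>70)
    m=cv2.morphologyEx(m.astype(np.uint8),cv2.MORPH_CLOSE,np.ones((5,5)))
    x0,y0,x1,y1=box;k=np.zeros_like(m);k[y0:y1,x0:x1]=1
    cs=[c for c in cv2.findContours(m*k,0,2)[0] if cv2.contourArea(c)>50]
    return sorted([(cv2.minAreaRect(c),cv2.boundingRect(c)) for c in cs],key=lambda t:t[0][0][0])
E
python3 - <<'E'
from h import *
t=r.get_image("top");s=r.get_image("side")
A=reds(t,(80,150,430,230));B=reds(s,(140,160,340,310))
for a,b,hp,n in zip(A,B,[(128,172),(262,155),(402,158)],["drum","brown","white"]):
    P,e=tri(t,a[0][0],s,b[0][0]);H=plane(t,hp,.07);v=(H-P)
    print(n,P.round(4),"err",e.round(4),"hinge",H.round(3),"horiz",np.hypot(v[0],v[1]).round(3),"head",np.degrees(np.arctan2(v[1],v[0])).round(1),"ang",np.degrees(np.arcsin((P[2]-.07)/.09)).round(1),a,b)
h=[]
for n,i,(x,y,w,hh) in(("t",t,(220,135,200,85)),("s",s,(200,150,140,80))):
    h.append(cv2.resize(i["frame"][y:y+hh,x:x+w],(800,int(800*hh/w)) if n=="t" else (450,257),interpolation=cv2.INTER_CUBIC)[:,:,::-1])
c=np.zeros((600,800,3),np.uint8);c[:340]=h[0];c[341:598,:450]=h[1];cv2.imwrite("pics/c1.png",c)
E
```

```text
drum [0.4823 0.2883 0.1256] err 0.0009 hinge [0.557 0.287 0.07 ] horiz 0.075 head -1.1 ang 38.2 (((115.36389923095703, 205.026611328125), (15.461540222167969, 21.4615421295166), 22.61986541748047), (106, 196, 20, 19)) (((175.40768432617188, 285.33843994140625), (10.915054321289062, 29.396230697631836), 60.2551155090332), (162, 275, 28, 21))
brown [0.525  0.0225 0.124 ] err 0.0014 hinge [0.6   0.016 0.07 ] horiz 0.075 head -5.0 ang 36.9 (((256.17694091796875, 186.58462524414062), (14.388028144836426, 18.729244232177734), 7.125016689300537), (249, 177, 16, 20)) (((248.60000610351562, 204.20001220703125), (8.049844741821289, 23.25510597229004), 63.43495178222656), (238, 197, 23, 15))
white [ 0.5104 -0.2588  0.0653] err 0.0003 hinge [ 0.601 -0.268  0.07 ] horiz 0.091 head -6.0 ang -3.0 (((396.8276062011719, 202.5689697265625), (13.702506065368652, 18.934370040893555), 4.763640880584717), (390, 193, 15, 20)) (((313.4000244140625, 180.3000030517578), (15.495160102844238, 7.2732391357421875), 18.434946060180664), (306, 176, 16, 10))
```

View pics/c1.png

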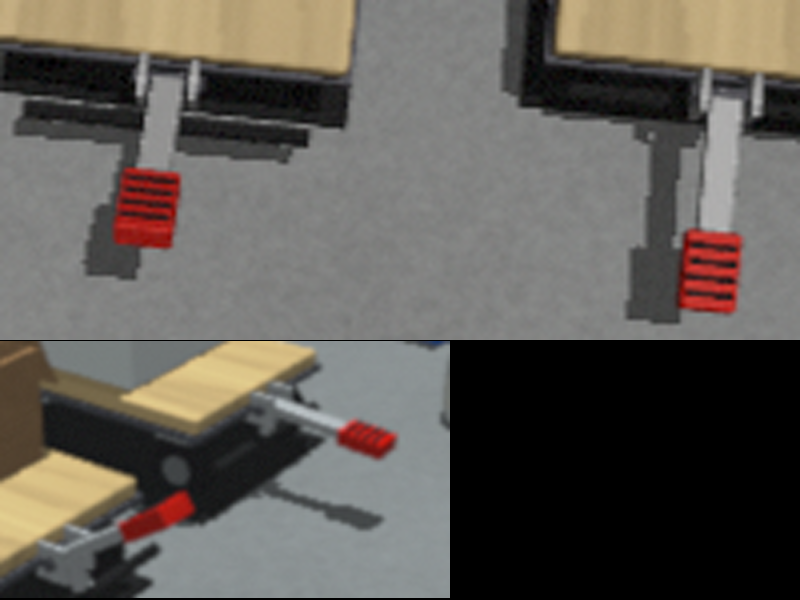

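The crop confirms it: brown's lever is up with the tread facing us, and white's is near level. Both head about −6°. The triangulated points fit the given geometry: horizontal distance to the hinge is 75 mm for brown and 91 mm for white. I'll move over the brown pad first.

```bash
python3 -m jog '[[0.031,-0.025,0,0,0,0,0],[0.031,-0.025,0,0,0,0,0],[0.031,-0.025,0,0,0,0,0],[0.031,-0.025,0,0,0,0,0],[0.031,-0.025,0,0,0,0,0],[0.031,-0.025,0,0,0,0,0],[0.031,-0.025,0,0,0,0,0],[0.031,-0.025,0,0,0,0,0]]' 40
python3 -m jog '[[0.031,-0.025,0,0,0,0,0],[0.031,-0.025,0,0,0,0,0],[0.031,-0.025,0,0,0,0,0],[0.031,-0.025,0,0,0,0,0],[0.031,-0.025,0,0,0,0,0],[0.031,-0.025,0,0,0,0,0],[0.031,-0.025,0,0,0,0,0],[0.031,-0.025,0,0,0,0,0]]'
python3 -m jog '[[0,0,0,0,0,7,0],[0,0,0,0,0,7,0],[0,0,0,0,0,7,0],[0,0,0,0,0,7,0],[0,0,0,0,0,0,0],[0,0,0,0,0,0,0]]'
```

```text
time: 1.0
ee_pos: [0.3708, -0.2533, 0.2313]
tcp_rot: [0.0, 0.982, 0.191, 0.0]
force: [0.7, 0.0, -0.1]
gripper_width: 0.002
gripper_force: 0.0
time: 1.8
ee_pos: [0.5259, 0.025, 0.2312]
tcp_rot: [0.0, 0.982, 0.191, -0.0]
force: [0.5, -0.2, 0.2]
gripper_width: -0.0
gripper_force: 0.0
time: 2.4
ee_pos: [0.5254, 0.0234, 0.2312]
tcp_rot: [0.0, 0.999, -0.051, -0.0]
force: [0.3, -0.2, -0.1]
gripper_width: -0.002
gripper_force: 0.0
```

```bash
python3 -m jog '[[0.001,0,0.03,0,0,0,0],[0.001,0,0.03,0,0,0,0],[0.001,0,0.025,0,0,0,0],[0,0,0.01,0,0,0,0],[-0.004,0,0.01,0,0,0,0],[-0.004,0,0.01,0,0,0,0],[-0.004,0,0.01,0,0,0,0]]'
python3 -m jog '[[-0.004,0,0.01,0,0,0,0],[-0.003,0,0.01,0,0,0,0],[-0.001,0,0.01,0,0,0,0],[0,0,0.007,0,0,0,0],[0,0,0,0,0,0,0]]'
```

```text
time: 3.1
ee_pos: [0.5167, 0.0242, 0.1067]
tcp_rot: [0.0, 0.999, -0.052, 0.001]
force: [-0.7, -0.2, 2.0]
gripper_width: -0.006
gripper_force: 1.2
time: 3.6
ee_pos: [0.5075, 0.0254, 0.068]
tcp_rot: [-0.0, 0.999, -0.053, -0.002]
force: [0.4, -0.2, -0.0]
gripper_width: 0.001
gripper_force: 0.0
```

```bash
python3 -m jog '[[0,0,0.004,0,0,0,0],[0,0,0.003,0,0,0,0],[0,0,0.002,0,0,0,0],[0,0,0,0,0,0,0]]'
python3 - <<'E'
from h import *
t=r.get_image("top");s=r.get_image("side")
c=np.zeros((600,800,3),np.uint8)
c[:300,:400]=cv2.resize(t["frame"][130:250,200:360],(400,300))[:,:,::-1];c[:600,400:]=cv2.resize(s["frame"][130:310,180:300],(400,600))[:,:,::-1];cv2.imwrite("pics/c2.png",c)
E
```

```text
time: 4.0
ee_pos: [0.5081, 0.0254, 0.062]
tcp_rot: [-0.0, 0.999, -0.052, -0.0]
force: [-5.8, 0.4, 15.4]
gripper_width: 0.001
gripper_force: 7.9
```

View pics/c2.png

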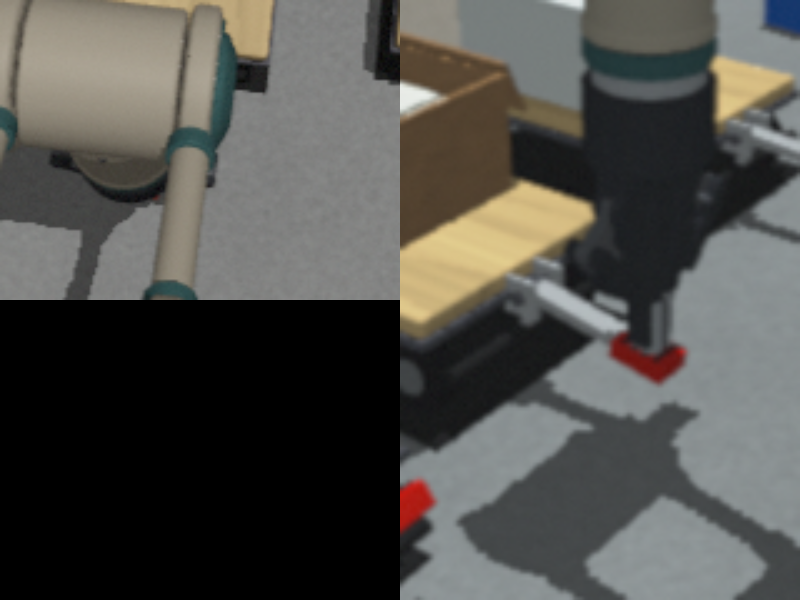

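The side view shows the fingertips on the red pad with brown's lever below level, and 15 N on the tool means it's on the stop. Now to retract and look at white before descending.

```bash
python3 -m jog '[[0,0,-0.02,0,0,0,0],[0,0,-0.04,0,0,0,0],[0,0,-0.04,0,0,0,0],[0,0,-0.02,0,0,0,0],[0.004,0.035,0,0,0,0,50],[0.004,0.035,0,0,0,0,100],[0.004,0.035,0,0,0,0,100],[0.004,0.035,0,0,0,0,100]]'
python3 -m jog '[[0.004,0.035,0,0,0,0,100],[0.004,0.035,0,0,0,0,100],[0.004,0.035,0,0,0,0,100],[0.004,0.035,0,0,0,0,100],[0,0,0,0,0,0,100],[0,0,0,0,0,0,100]]'
python3 - <<'E'
from h import *
t=r.get_image("top");s=r.get_image("side")
B=reds(s,(140,160,340,330));print(B)
c=np.zeros((600,800,3),np.uint8)
c[:300,:400]=cv2.resize(t["frame"][130:250,220:380],(400,300))[:,:,::-1];c[:600,400:]=cv2.resize(s["frame"][100:280,220:340],(400,600))[:,:,::-1];cv2.imwrite("pics/c3.png",c)
E
```

```text
time: 4.9
ee_pos: [0.5095, -0.1168, 0.1802]
tcp_rot: [-0.0, 0.999, -0.052, 0.0]
force: [-0.5, -0.3, 0.5]
gripper_width: 0.677
gripper_force: 0.0
time: 5.5
ee_pos: [0.5106, -0.2568, 0.1796]
tcp_rot: [-0.001, 0.999, -0.053, -0.001]
force: [0.4, 0.4, -0.5]
gripper_width: 0.999
gripper_force: 0.0
[(((175.3931427001953, 285.31005859375), (10.949167251586914, 29.361202239990234), 60.64224624633789), (161, 275, 29, 21)), (((253.50003051757812, 235.00001525878906), (19.473451614379883, 11.65926456451416), 29.74488067626953), (244, 228, 21, 16)), (((313.3615417480469, 180.5076904296875), (15.523924827575684, 6.928757190704346), 15.255120277404785), (306, 176, 16, 10))]
```

View pics/c3.png

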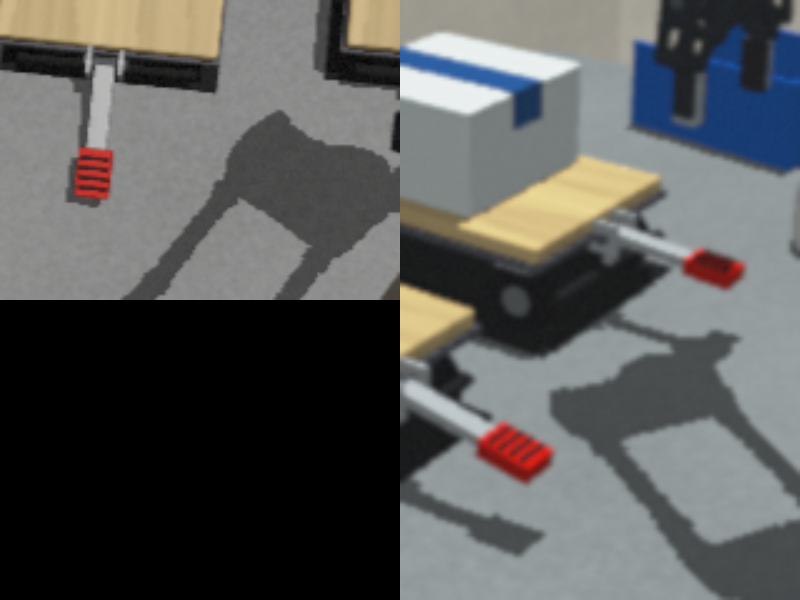

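Brown's pedal is clearly down and stays there (side pixel 253,235). The drum pad hasn't moved (175,285). White's pad is untouched (313,180), with the open gripper above it. Next I descend and pinch.

```bash
python3 -m jog '[[0,0.002,0.03,0,0,0,100],[0,0,0.03,0,0,0,100],[0,0,0.03,0,0,0,100],[0,0,0.02,0,0,0,100],[0,0,0.02,0,0,0,100],[0,0,0,0,0,0,20],[0,0,0,0,0,0,15],[0,0,0,0,0,0,15]]' 40
python3 -m jog '[[0,0,0,0,0,0,15],[0,0,0,0,0,0,15],[0,0,0,0,0,0,15]]'
python3 - <<'E'
from h import *
s=r.get_image("side");print(reds(s,(140,160,340,330))[-1])
cv2.imwrite("pics/c4.png",cv2.resize(s["frame"][90:240,220:370],(600,600))[:,:,::-1])
E
```

```text
time: 6.4
ee_pos: [0.5118, -0.2585, 0.0516]
tcp_rot: [0.001, 0.999, -0.052, 0.001]
force: [-0.8, -1.1, 0.2]
gripper_width: 0.508
gripper_force: 0.0
time: 6.7
ee_pos: [0.5116, -0.261, 0.0519]
tcp_rot: [0.002, 0.999, -0.051, 0.001]
force: [-1.3, -4.7, 2.3]
gripper_width: 0.318
gripper_force: 43.4
(((253.50003051757812, 235.00001525878906), (19.473451614379883, 11.65926456451416), 29.74488067626953), (244, 228, 21, 16))
```

View pics/c4.png

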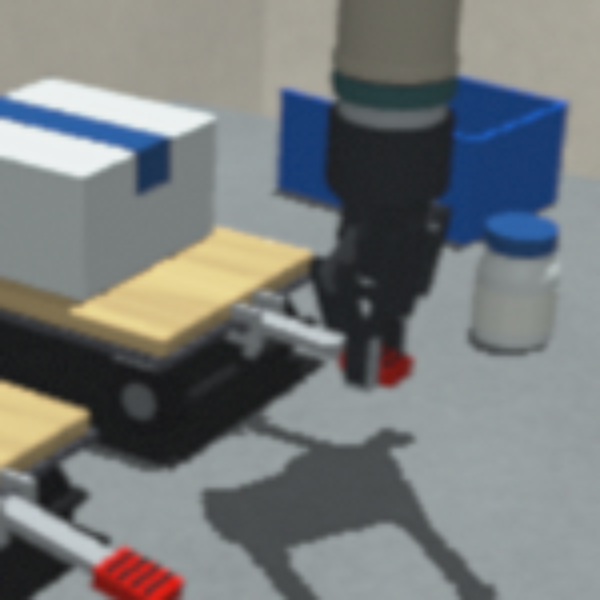

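Closed at 27 mm with 43 N of grip, and the side view shows the fingers either side of the white dolly's pad. I'll lift along the lever arc, leaning the tool with it.

```bash
python3 -m jog '[[-0.0004,0,-0.0062,0,-2,0,15],[-0.0003,0,-0.0062,0,-2,0,15],[0.0001,0,-0.0062,0,-2,0,15],[0.0001,0,-0.0062,0,-2,0,15],[0.0005,0,-0.0062,0,-2,0,15],[0.0006,0,-0.0062,0,-2,0,15],[0.001,0,-0.006,0,-2,0,15],[0.001,0,-0.006,0,-2,0,15]]'
python3 -m jog '[[0.0014,0,-0.006,0,-2,0,15],[0.0014,0,-0.006,0,-2,0,15],[0.0008,0,-0.0025,0,0,0,15],[0.0008,0,-0.002,0,0,0,15],[0,0,0,0,0,0,15]]'
```

```text
time: 7.55
ee_pos: [0.518, -0.2614, 0.0976]
tcp_rot: [-0.006, 0.989, -0.051, -0.141]
force: [-2.0, -6.4, -8.4]
gripper_width: 0.32
gripper_force: 40.9
time: 8.05
ee_pos: [0.5269, -0.262, 0.1118]
tcp_rot: [-0.008, 0.983, -0.051, -0.175]
force: [-3.1, -4.8, -6.5]
gripper_width: 0.312
gripper_force: 40.2
```

```bash
python3 -m jog '[[0.0005,0,-0.0015,0,0,0,15],[0.0005,0,-0.0015,0,0,0,15],[0,0,0,0,0,0,15],[0,0,0,0,0,0,15],[0,0,0,0,0,0,15]]'
python3 -m jog '[[0,0,0,0,0,0,60],[0,0,0,0,0,0,100],[0,0,0,0,0,0,100],[0,0,0,0,0,0,100],[0,0,0,0,0,0,100],[0,0,-0.02,0,0,0,100],[0,0,-0.03,0,0,0,100],[0,0,-0.03,0,0,0,100]]'
python3 -m jog '[[-0.03,0,-0.02,0,0,0,100],[-0.04,0,-0.01,0,0,0,100],[-0.04,0,-0.01,0,0,0,100],[-0.04,0,0,0,0,0,100],[-0.04,0,0,0,0,0,100],[-0.03,0,0,0,0,0,100],[0,0,0,0,0,0,100],[0,0,0,0,0,0,100]]'
python3 - <<'E'
from h import *
t=r.get_image("top");s=r.get_image("side")
A=reds(t,(80,150,430,230));B=reds(s,(140,140,340,310));print(len(A),len(B))
for b in B:
  for a in A:
    P,e=tri(t,a[0][0],s,b[0][0])
    if e<.006: print(P.round(4),e.round(4),b[0])
c=np.zeros((600,800,3),np.uint8)
c[:300,:400]=cv2.resize(t["frame"],(400,300))[:,:,::-1];c[300:,:400]=cv2.resize(s["frame"],(400,300))[:,:,::-1];c[:400,400:]=cv2.resize(s["frame"][130:250,220:340],(400,400))[:,:,::-1];cv2.imwrite("pics/c5.png",c)
E
```

```text
time: 8.55
ee_pos: [0.5291, -0.2622, 0.1142]
tcp_rot: [-0.008, 0.983, -0.051, -0.175]
force: [-2.7, -5.7, -7.4]
gripper_width: 0.322
gripper_force: 40.1
time: 9.35
ee_pos: [0.5576, -0.2632, 0.191]
tcp_rot: [-0.009, 0.983, -0.052, -0.174]
force: [0.3, 0.1, -0.1]
gripper_width: 1.002
gripper_force: 0.0
time: 10.15
ee_pos: [0.3657, -0.2432, 0.3037]
tcp_rot: [-0.009, 0.984, -0.052, -0.172]
force: [0.0, -0.1, -0.7]
gripper_width: 0.999
gripper_force: 0.0
3 3
[0.4825 0.2883 0.1256] 0.001 ((175.40768432617188, 285.33843994140625), (10.915054321289062, 29.396230697631836), 60.2551155090332)
[0.5116 0.0242 0.0576] 0.0008 ((253.50003051757812, 235.00001525878906), (19.473451614379883, 11.65926456451416), 29.74488067626953)
[ 0.5294 -0.2611  0.1268] 0.0006 ((308.3000183105469, 155.6000518798828), (4.0249223709106445, 16.994115829467773), 63.43495178222656)
```

View pics/c5.png

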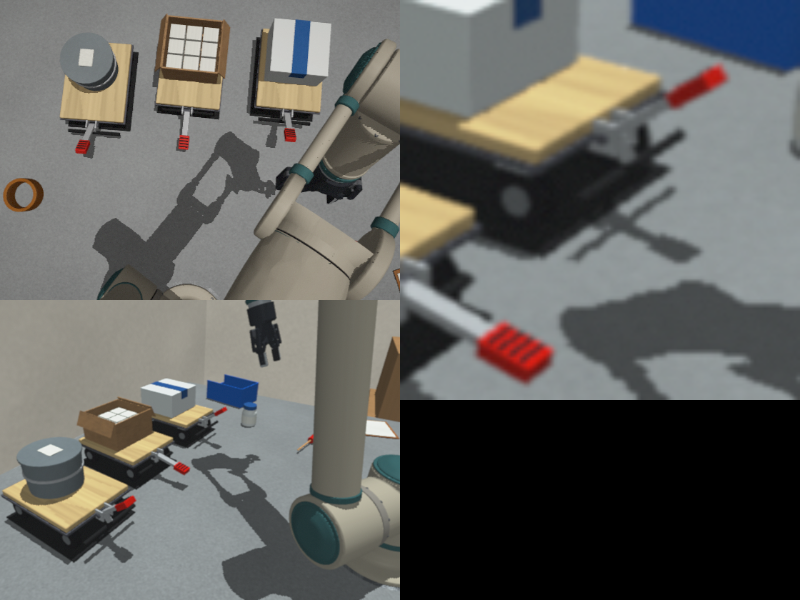

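The picture shows white up (pad 127 mm high, about 39°), brown down (58 mm), the drum pad unmoved and the gripper clear of everything. I'll hand it in.

```bash
python3 -c "
from bench import r
print(r.sign_off())"
```

```text
the job is handed in; nothing more can be done
None
```

I locked the brown carton's dolly first (pedal down, pad at 58 mm), then released the white carton's dolly (pedal up, pad at 127 mm), left the drum's pedal unmoved, and handed the job in at about 10 s; the sign-off returned no verdict.

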